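Sweep the loose tube caps into the collecting pan

ROBOT

A 6-joint arm with a two-finger parallel gripper is mounted at the origin on the work surface. World frame = base frame: x ahead of the robot, y to its left, z up, the work surface at z = 0. Lengths are in mm, angles in rad, forces in N, time in s.
With the tool pointing down it reaches from about 375 to 975 mm from the base axis. Payload 3.8 kg.
Tool frame: the origin (TCP) lies between the finger pads; the fingertips stand 19 mm ahead of it and the grasp point (between the pads) is the TCP; z points along the fingers, y is the line along which they close (so a half turn about z gives the same grasp; the last joint's range is limited). The gripper opens to 88 mm and grips with 3 to 60 N. Pads are 18 mm wide; open, the fingers measure 123 mm over their backs; the gripper's body (75 mm by 187 mm) begins 45 mm behind the grasp point.
Start: joints at [-1.221, 0.264, 1.604, -0, 1.274, -0.037], TCP at [254.622, -625.129, 257.706] pointing down, gripper open.
Joint ranges: [-2.63, 2.63], [-0.94, 2.18], [0.31, 2.57], [-1.31, 4.45], [0, 2.66], [-2.55, 2.55]. Speed limits (rad/s): [2.57, 2.57, 3.14, 3.14, 3.14, 3.14].

INTERFACE

Orientations are given as [roll, pitch, yaw] about the fixed x, y, z axes, in that order (R = Rz(yaw) Ry(pitch) Rx(roll)).
In Python, from workcell import get_obs, optics, workorder gives the robot as it stands.
- The arm moves only by the shell command python3 -m crank 'ROWS' [FORCE]. ROWS is JSON, a list that holds one entry, the list of rows, each a list of 7 numbers: the shift along the world's x, y, z normalised to -1 to 1, where 1 is 30 cm, then the turn, a rotation vector about the world's x, y, z normalised to -1 to 1, where 1 is 0.5 rad, then the finger opening in mm, from 0 to 88.1. In form: [[[dx, dy, dz, ax, ay, az, fingers], ...]]. A call has 1 to 20 rows; each row is the pose to reach, as a shift and turn from the pose commanded when the call began; what a row does not reach only later rows make up. A row lasts 1/8 s, in which the tool goes at most 62.5 mm and 10.7 degrees, less where a joint would pass 70% of its speed; a pose out of reach is approached as far as the arm can. A call with a number of a shift or a turn outside -1 to 1 is refused whole. A call with a gripper value outside its range is refused whole. The fingers move at their own pace and stop on an object; FORCE is the grip in N (left out, the last holds). Time passes only in rows, so rows that repeat a pose let the fingers close. It gives the time, the measured TCP pose, the force, the opening and the grip force at its end, in the units of the state.
- get_obs(): the state, without advancing time (a new reading comes with each control period).
- optics.get_image(name): name is "scene" or "top" or "wrist"; returns a dict with "image" (384x512x3 uint8, blue, green, red), "K" (3x3 intrinsics, pixels), "eye" and "orientation" of the camera in the world. Camera axes: x right, y down, z forward; pixel columns grow to the right and rows downward; lengths in mm; the calibration is good to about 2 mm. The wrist camera is an equidistant fisheye: a pixel r from the principal point sees the ray r / f radians off the axis. A picture is of the moment at which its call begins. There is no depth.
- workorder.finish_job(): hands the job in; it is judged then, once.
Trained networks look in a picture, given as the dict that the camera call returned (one of the last four; its "shot" number tells which), for a name from the list of things; names that differ only in an ending like _2 or _b are one class to them, and where a whole thing is asked for, a point or a joint stands for the part that bears it (a point fixed in the world has none). Each returns a list of dicts, best first, with "conf" (0 to 1); they miss things now and then, are a little off and sometimes report something else, mostly with a low value. They report only what shows in the picture. A call takes as long as a camera call.
- optics.boxes_of(picture, target): "location" ([row, column] in pixels, amid what is visible of it).
- optics.silhouettes(picture, target): "region" (384x512 bool, what is visible of it) and "location" ([row, column] in pixels, amid what is visible of it).
- optics.landmark_of(picture, target): "location" ([row, column] in pixels: a listed point, or the origin of a listed thing).
The state is a dict: "clock": time; "joint_pos": joint angles; "joint_velocities": joint speeds; "joint_efforts": joint torques, N m; "tool_pos": TCP position; "orientation": TCP orientation; "wrist_force": force on the tool from outside, world axes, zero at the start; "wrist_torque": the same for the moment, N m; "grip_width": finger opening in mm; "finger_force": force on a finger pad.
Only numpy, scipy, OpenCV 4.12 (cv2) and the standard library are available. Lean on these libraries where they do the work, as an engineer would, in place of code of your own. Each camera call takes 0.05 s, during which the arm holds its last target. There are 200 camera calls.

TASK

Clear the bench: with the fingertips, sweep the three loose tube caps along the work surface, through the open front of the three-sided collecting pan, until each lies inside the pan. Only push the caps, never pick them up, and leave the vials, the dish and everything else on the bench standing where they are.

Things in the scene. Friction and masses are not known exactly. Their poses are not given: they have to be found in the camera images.
- pan: Plain aluminium collecting pan, fixed: three walls 4 mm thick, 25 mm high around 130 mm (x) by 300 mm (y) outside. The side towards its own -x (about towards the robot) is open, without lip: the floor is level with the bench. Origin: centre of the rectangle at bench height; own x points from the open front (x = -65 mm) to the closed back (inside face x = +61 mm), z up; inside 292 mm wide.
- pan_mouth (a point): Middle of the pan's open front edge, at bench height.
- cap0_center (a point): Centre of one of the three loose tube caps: ribbed plastic screw cap, round, 28 mm across, 15 mm high, about 15 g, lying flat in front of the pan's open side, not attached to anything; this point is 7.5 mm above the bench.
- cap0: The same tube cap as cap0_center; origin at the centre of its underside.
- cap1_center (a point): Centre of one of the three loose tube caps: ribbed plastic screw cap, round, 28 mm across, 15 mm high, about 15 g, lying flat in front of the pan's open side, not attached to anything; this point is 7.5 mm above the bench.
- cap1: The same tube cap as cap1_center; origin at the centre of its underside.
- cap2_center (a point): Centre of one of the three loose tube caps: ribbed plastic screw cap, round, 28 mm across, 15 mm high, about 15 g, lying flat in front of the pan's open side, not attached to anything; this point is 7.5 mm above the bench.
- cap2: The same tube cap as cap2_center; origin at the centre of its underside.
- vial_a: Upright closed sample vial, 22 mm across and 45 mm tall, about 40 g, loose, standing in front of the pan between the middle cap and the right-hand cap; origin at the centre of its underside. To be left alone.
- vial_b: Upright closed sample vial, 22 mm across and 45 mm tall, about 40 g, loose, standing in front of the pan between the middle cap and the left-hand cap; origin at the centre of its underside. To be left alone.
- dish: Closed round culture dish, 90 mm across and 20 mm high, loose on the bench to the left of the left-hand cap; origin at the centre of its underside. To be left alone.
- flask: Culture flask lying flat at the right, about 160 mm (x) by 85 mm (y) by 38 mm high; origin at bench height near its middle. To be left alone.
- rack: Tube rack with three capped tubes at the left, 105 mm by 165 mm, 119 mm high; origin at the centre of its underside. To be left alone.
- bottle: Upright bottle at the left, nearer the robot, 68 mm across, 150 mm tall; origin at the centre of its underside. To be left alone.
- tipbox: Pipette tip box at the right, beside the pan, 87 mm by 122 mm, 68 mm high; origin at the centre of its underside. To be left alone.

How it is judged:
By the outcome, as a careful person would: the job done as asked, in the order asked, and still so for the second after the job is handed in, with the robot touching nothing.
It also fails if it takes over 51 s, if anything falls off the work surface, if the arm or the gripper's body presses on something with over 40 N, if the wrist force passes 120 N, or if a joint passes its speed limit or range.

## Working session

There is one attempt and no reset: what is moved stays moved. The work goes in short steps, Python scripts to look and compute and a shell command to move; the robot and the scene stay as the last step left them, time stands still between calls to the robot, and variables do not carry over. Pictures are saved under pics/ and viewed, at most 10 in all, crops included, and the job is handed in when it is done.

```bash
mkdir -p pics
cat > h.py <<'E'
import numpy as np,cv2
from workcell import get_obs,optics,workorder
from scipy.spatial.transform import Rotation as Ro
def world(p,rc,z):
    o=np.array(p["orientation"],float)
    R=o if o.shape==(3,3) else Ro.from_euler('xyz',o).as_matrix()
    K=np.array(p["K"]);d=R@np.linalg.inv(K)@np.array([rc[1],rc[0],1.]);e=np.array(p["eye"],float)
    return e+d*(z-e[2])/d[2]
E
python3 - <<'E'
from h import *
o=get_obs();print(o['clock'],o['tool_pos'],o['orientation'],o['grip_width'])
for n in["top","scene"]:
    p=optics.get_image(n);cv2.imwrite(f"pics/{n}0.png",p["image"]);print(n,p["eye"],p["orientation"])
    for t,z in[("cap0_center",7.5),("vial_a",0),("dish",0),("pan_mouth",0),("pan",0),("flask",0),("rack",0),("tipbox",0),("bottle",0)]:
        for r in optics.landmark_of(p,t)[:4]:
            print(t,round(r["conf"],2),np.round(r["location"]),np.round(world(p,r["location"],z)))
E
```

```text
0.0 [ 254.38864581 -624.52021735  256.42299744] [-3.13942471e+00 -7.80182689e-05  3.86783017e-01] 88.07599702261801
top [ 438.37449406   21.22188184 1232.93852894] [-3.05141704  0.00928632 -1.54745555]
cap0_center 0.52 [190. 231.] [535. 106.   8.]
vial_a 0.64 [156. 381.] [ 662. -400.    0.]
vial_a 0.58 [185. 249.] [553.  48.   0.]
vial_a 0.57 [192. 212.] [526. 173.   0.]
vial_a 0.26 [193. 193.] [524. 236.   0.]
dish 0.63 [187. 165.] [543. 332.   0.]
pan_mouth 0.75 [171. 236.] [601.  91.   0.]
pan 0.83 [155. 239.] [658.  82.   0.]
flask 0.85 [215. 376.] [ 464. -378.    0.]
rack 0.71 [177. 115.] [572. 502.   0.]
tipbox 0.75 [153. 382.] [ 675. -401.    0.]
bottle 0.67 [231. 141.] [392. 404.   0.]
scene [1397.84826695 -459.67295864  710.85238954] [-2.16823452 -0.0171588   1.07753478]
cap0_center 0.65 [188. 293.] [531. 114.   8.]
vial_a 0.61 [180. 308.] [504. 184.   0.]
vial_a 0.43 [197. 276.] [538.  56.   0.]
dish 0.89 [174. 358.] [547. 338.   0.]
pan_mouth 0.89 [204. 302.] [599. 102.   0.]
pan_mouth 0.34 [177. 324.] [511. 238.   0.]
pan 0.63 [217. 311.] [657.  94.   0.]
flask 0.86 [230. 114.] [ 478. -375.    0.]
flask 0.45 [220. 308.] [666.  80.   0.]
rack 0.72 [167. 404.] [577. 492.   0.]
tipbox 0.79 [286. 121.] [ 672. -404.    0.]
bottle 0.67 [144. 348.] [378. 431.   0.]
```

View pics/top0.png

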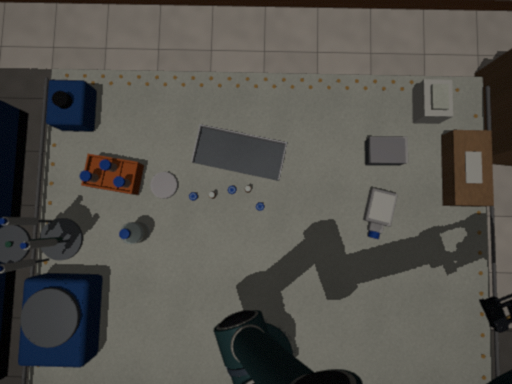

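View pics/scene0.png

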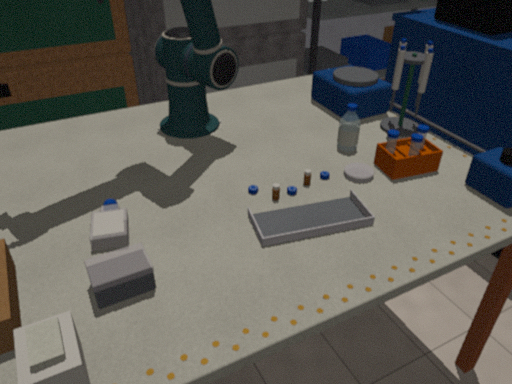

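The top view shows blue caps at about (row, col) (196,194), (190,232) and (206,261), with vials at (194,212) and (188,249) between them. The pan front runs from (163,193) to (180,277). The scene view agrees. Next I'll refine the positions in the pan frame.

```bash
cat > m.py <<'E'
from h import *
def blobs(p,box,z):
    hsv=cv2.cvtColor(p["image"],cv2.COLOR_BGR2HSV);m=cv2.inRange(hsv,(95,110,60),(130,255,255))
    k=np.zeros_like(m);k[box[0]:box[1],box[2]:box[3]]=m[box[0]:box[1],box[2]:box[3]]
    n,_,s,c=cv2.connectedComponentsWithStats(k)
    return [(s[i,4],np.round(c[i],1),np.round(world(p,c[i][::-1],z))[:2]) for i in range(1,n) if s[i,4]>8]
E
python3 - <<'E'
from m import *
p=optics.get_image("top")
for b in blobs(p,(120,230,185,290),10):print("top",*b)
s=optics.silhouettes(p,"pan")
c=cv2.minAreaRect(np.argwhere(s[0]["region"])[:,::-1].astype(np.float32))
for q in cv2.boxPoints(c):print("pan",np.round(q),np.round(world(p,q[::-1],12))[:2])
for r in optics.silhouettes(p,"vial_a"):print("vial",round(r["conf"],2),np.round(r["location"]),r["region"].sum(),np.round(world(p,r["location"],25))[:2])
cv2.imwrite("pics/crop.png",cv2.resize(p["image"][115:220,150:300],None,fx=5,fy=5,interpolation=cv2.INTER_CUBIC))
q=optics.get_image("scene")
for b in blobs(q,(165,205,235,340),10):print("scene",*b)
s=optics.silhouettes(q,"pan")
cv2.imwrite("pics/crop2.png",cv2.resize(q["image"][150:250,230:390],None,fx=5,fy=5,interpolation=cv2.INTER_CUBIC))
for px in [(188,249),(194,212)]:print(world(p,px,40))
E
```

```text
top 36 [231.6 189.4] [538. 105.]
top 41 [192.9 196. ] [512. 234.]
top 42 [259.6 205.9] [484.  10.]
pan [190. 163.] [625. 247.]
pan [198. 123.] [762. 224.]
pan [287. 141.] [706. -79.]
pan [279. 181.] [570. -54.]
vial 0.5 [194. 209.] 31 [518. 178.]
scene 49 [324.6 174.9] [517. 234.]
scene 55 [252.5 189.6] [489.   8.]
scene 52 [291.6 190.5] [542. 104.]
[540.88340622  45.90770522  40.        ]
[518.50523897 166.21266578  40.        ]
```

View pics/crop.png

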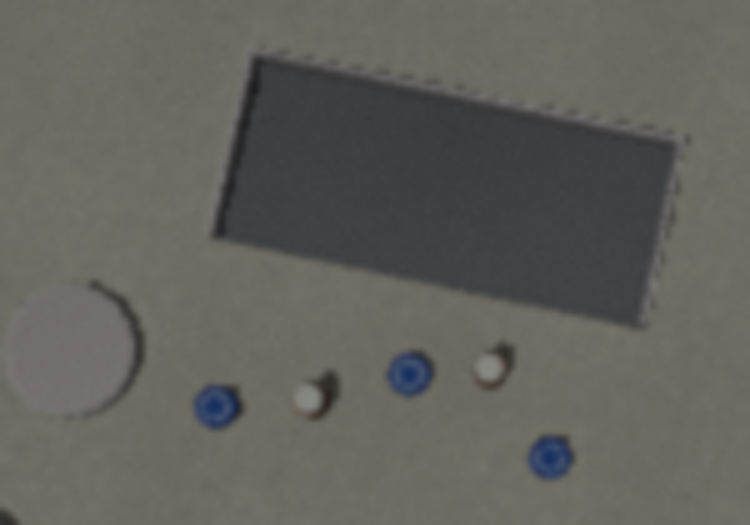

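View pics/crop2.png

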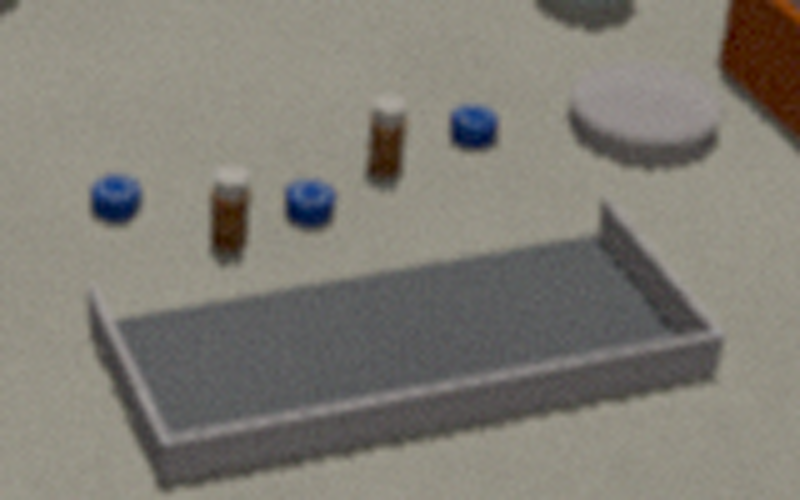

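```bash
python3 -m crank '[[[0.3,1,0,0,0,-1,16],[0.3,1,0,0,0,-1,16],[0.3,1,0,0,0,-1,16],[0.3,1,0,0,0,-1,16],[0.3,1,0,0,0,-1,16],[0.3,1,0,0,0,-1,16],[0.3,1,0,0,0,-1,16],[0.3,1,0,0,0,-1,16]]]'; python3 -m crank '[[[0.3,1,-0.3,0,0,-0.11,16],[0.3,1,-0.3,0,0,-0.11,16],[0.3,1,-0.3,0,0,-0.11,16],[0.3,1,-0.3,0,0,-0.11,16],[0.3,1,-0.3,0,0,-0.11,16],[0.3,1,-0.3,0,0,-0.11,16],[0.3,1,-0.3,0,0,-0.11,16],[0.3,1,-0.3,0,0,-0.11,16]]]'
```

```text
clock: 2.25
tool_pos: [344.4, -326.5, 257.9]
orientation: [3.141, -0.0, -0.115]
wrist_force: [0.4, -0.4, 0.8]
grip_width: 16.2
finger_force: 0.0
clock: 3.25
tool_pos: [435.0, -26.8, 168.2]
orientation: [3.141, -0.001, -0.17]
wrist_force: [0.7, -0.6, 0.4]
grip_width: 15.6
finger_force: 0.0
```

```bash
python3 -m crank '[[[-0.01,0.15,-0.2,0,0,0,16],[-0.01,0.15,-0.2,0,0,0,16],[-0.01,0.15,-0.2,0,0,0,16],[-0.01,0.15,-0.2,0,0,0,16]]]'
cat >> h.py <<'E'
def wrist(p,rc,z):
    K=np.array(p["K"]);x=(rc[1]-K[0,2])/K[0,0];y=(rc[0]-K[1,2])/K[1,1];t=np.hypot(x,y)+1e-9
    d=np.array([x/t*np.sin(t),y/t*np.sin(t),np.cos(t)])
    o=np.array(p["orientation"],float);R=o if o.shape==(3,3) else Ro.from_euler('xyz',o).as_matrix()
    d=R@d;e=np.array(p["eye"],float);return e+d*(z-e[2])/d[2]
E
python3 - <<'E'
from h import *
p=optics.get_image("wrist");cv2.imwrite("pics/w1.png",p["image"]);print(p["eye"],p["K"])
for t,z in[("cap0_center",7.5),("vial_a",0),("pan_mouth",0),("dish",0)]:
    for r in optics.landmark_of(p,t)[:4]:print(t,round(r["conf"],2),np.round(r["location"]),np.round(wrist(p,r["location"],z))[:2])
E
```

```text
clock: 3.75
tool_pos: [433.1, 18.8, 109.3]
orientation: [-3.142, -0.003, -0.169]
wrist_force: [0.2, 0.2, -0.7]
grip_width: 16.0
finger_force: 0.0
[514.92242275   4.24710544 237.49610039] [[297.31863964   0.         252.5684381 ]
 [  0.         297.31863964 189.21446781]
 [  0.           0.           1.        ]]
cap0_center 0.64 [ 92. 127.] [538. 103.]
vial_a 0.79 [ 73. 188.] [541.  52.]
vial_a 0.79 [132.  74.] [518. 168.]
pan_mouth 0.78 [ 20. 124.] [601.  98.]
```

View pics/w1.png

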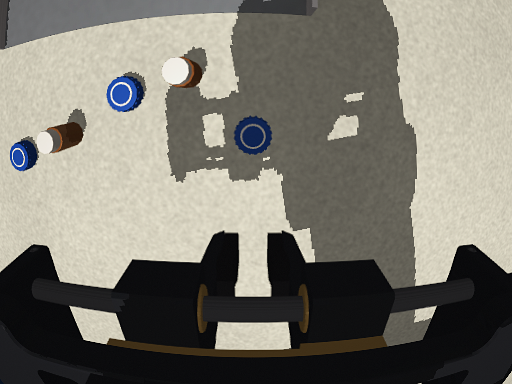

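The wrist view confirms the layout: the right cap at (135,253) is centred ahead of the fingers and vial a is at (72,180), clear on the left. Descending and sweeping the right cap.

```bash
python3 -m crank '[[[0,0,-0.2,0,0,0,16],[0,0,-0.275,0,0,0,16],[0,0,-0.275,0,0,0,16],[0.06,-0.01,-0.275,0,0,0,16],[0.12,-0.02,-0.275,0,0,0,16],[0.18,-0.03,-0.275,0,0,0,16],[0.24,-0.04,-0.275,0,0,0,16],[0.3,-0.051,-0.275,0,0,0,16],[0.36,-0.061,-0.275,0,0,0,16],[0.42,-0.071,-0.275,0,0,0,16],[0.48,-0.081,-0.275,0,0,0,16],[0.53,-0.09,-0.275,0,0,0,16],[0.56,-0.095,-0.275,0,0,0,16],[0.575,-0.097,-0.275,0,0,0,16],[0.575,-0.097,-0.275,0,0,0,16]]]'
python3 - <<'E'
from m import *
p=optics.get_image("scene");cv2.imwrite("pics/s1.png",p["image"])
for b in blobs(p,(165,235,235,340),10):print("scene",*b)
E
```

```text
clock: 5.88
tool_pos: [604.1, -9.2, 25.1]
orientation: [3.142, 0.0, -0.168]
wrist_force: [-0.0, 0.2, 0.0]
grip_width: 15.9
finger_force: 0.0
scene 52 [324.4 174.9] [516. 234.]
scene 30 [290.4 187.6] [528. 109.]
scene 94 [270.  219.4] [629. -13.]
```

```bash
python3 -m crank '[[[-0.1,0.017,0,0,0,0,16],[-0.1,0.017,0.2,0,0,0,16],[-0.1,0.017,0.27,0,0,0,16],[-0.377,0.407,0.27,0,0,0,16],[-0.377,0.407,0.27,0,0,0,16],[-0.377,0.407,0.27,0,0,0,16],[-0.377,0.407,0.27,0,0,0,16],[-0.377,0.407,0.1,0,0,0,16],[-0.377,0.407,0,0,0,0,16],[-0.377,0.407,0,0,0,0,16],[-0.297,0.394,0,0,0,0,16],[-0.217,0.38,0,0,0,0,16],[-0.137,0.367,0,0,0,0,16],[-0.057,0.354,0,0,0,0,16],[0.01,0.343,0,0,0,0,16],[0.045,0.337,0,0,0,0,16],[0.058,0.335,0,0,0,0,16],[0.058,0.335,0,0,0,0,16]]]'
python3 - <<'E'
from m import *
p=optics.get_image("scene");cv2.imwrite("pics/s2.png",p["image"][:,150:450])
for b in blobs(p,(165,235,235,340),10):print("scene",*b)
for r in optics.landmark_of(p,"vial_a"):print(round(r["conf"],2),np.round(r["location"]),np.round(world(p,r["location"],0)))
E
```

```text
clock: 8.18
tool_pos: [621.5, 91.1, 25.5]
orientation: [3.142, -0.0, -0.168]
wrist_force: [-0.6, 0.8, 0.1]
grip_width: 15.9
finger_force: 0.0
scene 14 [325.5 172.3] [506. 245.]
scene 81 [306.4 212.7] [648.  85.]
scene 90 [269.7 219.5] [629. -14.]
0.66 [146. 348.] [387. 419.   0.]
0.54 [197. 277.] [539.  60.   0.]
```

```bash
python3 -m crank '[[[-0.1,0.017,0,0,0,0,16],[-0.1,0.017,0.2,0,0,0,16],[-0.1,0.017,0.27,0,0,0,16],[-0.51,0.54,0.27,0,0,-0.418,16],[-0.51,0.54,0.27,0,0,-0.418,16],[-0.51,0.54,0.27,0,0,-0.418,16],[-0.51,0.54,0.27,0,0,-0.418,16],[-0.51,0.54,0.27,0,0,-0.418,16],[-0.51,0.54,0.1,0,0,-0.418,16],[-0.51,0.54,0,0,0,-0.418,16],[-0.51,0.54,0,0,0,-0.418,16],[-0.437,0.511,0,0,0,-0.418,16],[-0.363,0.482,0,0,0,-0.418,16],[-0.29,0.452,0,0,0,-0.418,16],[-0.216,0.423,0,0,0,-0.418,16],[-0.143,0.394,0,0,0,-0.418,16],[-0.069,0.365,0,0,0,-0.418,16],[-0.002,0.338,0,0,0,-0.418,16],[0.04,0.321,0,0,0,-0.418,16],[0.055,0.315,0,0,0,-0.418,16]]]'
python3 -m crank '[[[0,0,0,0,0,0,16],[-0.1,0.04,0,0,0,0,16],[-0.1,0.04,0.15,0,0,0,16],[-0.1,0.04,0.4,0,0,0,16],[-0.1,0.04,0.6,0,0,0,16],[-0.6,0.04,0.6,0,0,0,16],[-0.6,0.04,0.6,0,0,0,16],[-0.6,0.04,0.6,0,0,0,16],[-0.6,-0.5,0.6,0,0,0,16],[-0.6,-0.9,0.6,0,0,0,16],[-0.6,-0.9,0.6,0,0,0,16],[-0.6,-0.9,0.6,0,0,0,16],[-0.6,-0.9,0.6,0,0,0,16]]]'
python3 - <<'E'
from m import *
p=optics.get_image("scene");cv2.imwrite("pics/s3.png",cv2.resize(p["image"][150:250,230:390],None,fx=5,fy=5,interpolation=cv2.INTER_CUBIC))
for b in blobs(p,(165,235,235,350),10):print("scene",*b)
for t in("vial_a","dish"):
  for r in optics.landmark_of(p,t):print(t,round(r["conf"],2),np.round(r["location"]),np.round(world(p,r["location"],0)))
E
```

```text
clock: 10.78
tool_pos: [639.5, 185.1, 25.6]
orientation: [-3.141, -0.001, -0.378]
wrist_force: [-1.1, 1.0, 0.3]
grip_width: 15.8
finger_force: 0.3
clock: 12.4
tool_pos: [457.0, -86.3, 205.2]
orientation: [3.141, -0.0, -0.379]
wrist_force: [0.0, 0.4, 0.5]
grip_width: 15.8
finger_force: 0.0
scene 77 [337.9 206.1] [661. 177.]
scene 76 [306.4 212.1] [646.  87.]
scene 83 [269.8 219.3] [628. -13.]
vial_a 0.71 [197. 275.] [535.  54.   0.]
vial_a 0.67 [180. 305.] [502. 175.   0.]
dish 0.66 [173. 359.] [542. 345.   0.]
dish 0.29 [144. 348.] [381. 426.   0.]
```

View pics/s3.png

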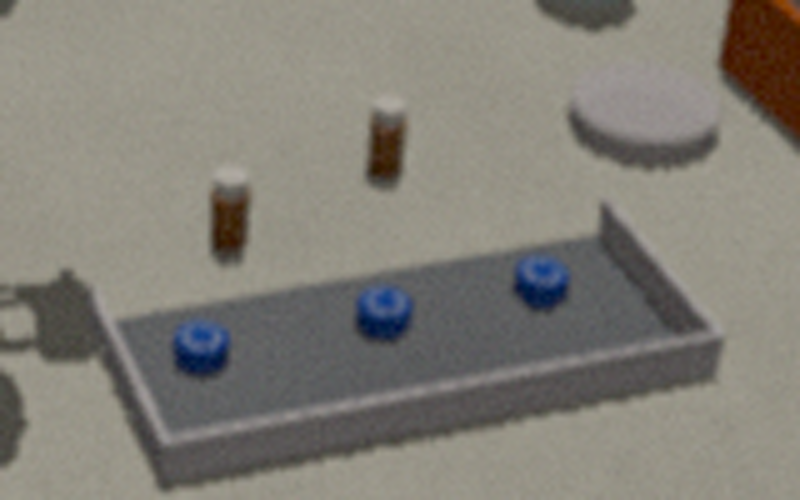

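All three caps lie well inside the pan, at crop (col, row) (202,347), (385,312) and (542,281). The vials at (230,215) and (387,140) and the dish at (645,110) have not moved, and the arm is clear.

```bash
python3 -c "
from workcell import workorder;print(workorder.finish_job())"
```

```text
the job is handed in; nothing more can be done
None
```

All three caps were swept into the pan using pushes only, the vials and dish were left where they stood, and the job was handed in at about 12.5 s on the robot's clock.

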